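# Put the second tension weight away in the bypass-door tooling cabinet

## Robot

A 6-joint arm with a two-finger parallel gripper is mounted at the origin on the work surface. World frame = base frame: x ahead of the robot, y to its left, z up, the work surface at z = 0. Lengths are in mm, angles in degrees, forces in N, time in s.
With the tool pointing down it reaches from about 300 to 850 mm from the base axis. Payload 4.2 kg.
Tool frame: the origin (TCP) lies midway between the tips of the shut fingers; the grasp point (between the pads) lies 19 mm behind it (env.grip_depth is the distance from the TCP to the grasp point, in mm); z points along the fingers, y is the line along which they close (so a half turn about z gives the same grasp; the last joint's range is limited). The gripper opens to 91 mm and grips with 3 to 60 N. Pads are 32 mm wide; open, the fingers measure 118 mm over their backs; the gripper's body (76 mm by 178 mm) begins 60 mm behind the grasp point.
Start: joints at [-70.932, 18.312, 89.639, -0, 72.044, -1.146], TCP at [198.682, -539.601, 213.976] pointing down, gripper open.
Joint ranges: [-177.97, 177.97], [-48.28, 115.42], [12.27, 149.76], [-77.06, 257.06], [2.81, 150.46], [-146.56, 146.56]. Speed limits (degrees/s): [147.25, 147.25, 180, 180, 180, 180].

## Interface

Orientations are given as [roll, pitch, yaw] about the fixed x, y, z axes, in that order (R = Rz(yaw) Ry(pitch) Rx(roll)).
In Python, from workcell import env, eyes gives the robot as it stands.
- The arm moves only by the tool send_rows, never from a script. Its argument "motion" is a list of rows, each a list of 7 numbers: the shift along the world's x, y, z normalised to -1 to 1, where 1 is 0.5 m, then the turn, a rotation vector about the world's x, y, z normalised to -1 to 1, where 1 is 60 degrees, then the opening, from -1 (shut) to 1 (fully open). A call has 1 to 20 rows; each row is the pose to reach, as a shift and turn from the pose commanded when the call began; what a row does not reach only later rows make up. A row lasts 1/8 s, in which the tool goes at most 62.5 mm and 10.7 degrees, less where a joint would pass 70% of its speed; a pose out of reach is approached as far as the arm can. A call with a number of a shift or a turn outside -1 to 1 is refused whole. A call with a gripper value outside its range is refused whole. The fingers move at their own pace and stop on an object; "squeeze" is the grip in N (left out, the last holds). Time passes only in rows, so rows that repeat a pose let the fingers close. It gives the time, the measured TCP pose, the force, the opening and the grip force at its end, in the units of the state.
- env.state(): the state, without advancing time (a new reading comes with each control period).
- eyes.grab_frame(name): name is "side" or "top" or "wrist"; returns a dict with "pixels" (384x512x3 uint8, red, green, blue), "depth" (384x512 float32, mm along the optical axis (not along the pixel's ray), 0 where there is no reading), "fx", "fy", "cx", "cy" (pixels), "R" (3x3) and "t" (3): a world point X has camera coordinates R X + t; the wrist camera has in their place "T_tool_cam" (4x4, takes a point from camera to tool coordinates, whose origin is the TCP and whose axes are the flange's). Camera axes: x right, y down, z forward; pixel columns grow to the right and rows downward; lengths in mm; the calibration is good to about 2 mm. A picture is of the moment at which its call begins: read the wrist's pose just before it.
- env.job_done(): hands the job in; it is judged then, once.
The state is a dict: "time_s": time; "qpos": joint angles; "qvel": joint speeds; "effort": joint torques, N m; "ee_pos": TCP position; "ee_rot": TCP orientation; "force": force on the tool from outside, world axes, zero at the start; "torque": the same for the moment, N m; "gripper_width": finger opening in mm; "gripper_force": force on a finger pad.
Only numpy, scipy, OpenCV 4.12 (cv2) and the standard library are available. Lean on these libraries where they do the work, as an engineer would, in place of code of your own. Each camera call takes 0.05 s, during which the arm holds its last target. There are 200 camera calls.

## Task

Open the bay of the sloping-front cabinet that is nearer the robot: slide its door, which runs in the rear track, all the way behind its neighbour until it meets its stop, leaving the front-track door shut. Then hang the bail weight that stands on the bench on the hook in that bay, in front of the weight already hanging there and without dragging that one along or off, and leave both hanging still. The door stays fully open and the other things on the bench stay where they are.

Things in the scene. Friction and masses are not known exactly. Their poses are not given: they have to be found in the camera images.
- cabinet: Fixed painted-steel bench cabinet, mm: 460 wide (its y), 355 deep (x), 270 high; it faces the robot's left. Origin: centre of underside; x from its front to its back, z up, y completes them (pointing away from the robot). Its front slopes 35 deg from level, from (x -177.5, z 60) up to (x 117.4, z 266): outward normal (-0.574, 0, 0.819). Side plates 12 thick stand up to 6 proud; floor 6 thick.
- slope_top (a point): On the slope plane at cabinet y -112, at the lower lip of the top track, the upper end of the near bay's clear opening. The double aluminium tracks cover the first and last 18 of the slope's 360 mm and reach 45 below its plane. Behind the top track a flat steel top at z 270 roofs the hook as far as the clear back panel (inner face x 174.5): a tool over the hook must lean in under it. Cabinet axes.
- rear_door (a joint): Near door (cabinet y -), 220 mm wide, 344 along the slope, 18 thick, in the rear track: outer face 24 below the slope plane. Value in m: 0 = shut (spans cabinet y -210 to +10); grows as it slides to cabinet +y behind the front door, to a stop at 0.196 (its outer edge then at y -14, 4 short of flush with the front door's edge). Stays where it is left; slides with about 3 N.
- front_door (a joint): Far door, same size, in the front track: outer face 3 mm and inner face 21 mm below the slope plane. Value in m: 0 = shut (spans cabinet y -10 to +210, against its jamb, so it cannot go farther to +y); grows as it slides to cabinet -y. It is shut at the start.
- rear_door_pull (a point): Centre of the mouth of the near door's flush pull, a black-lined cup 46 mm along the slide x 70 along the slope x 14 deep, flush in the door's outer face, 45 from its outer edge. Axes: x up the slope, y as the cabinet's, z outward normal. A fingertip in the cup meets the front door's edge, 21 proud, with the door about 0.12 m open: the rest is pushed at the door's outer edge, from inside the opening.
- rear_door_edge (a point): Middle of the near door's outer edge (its cabinet -y side), at its outer face; the edge is 18 mm thick, below this point. Axes as the pull's. With the door shut this edge is 8 mm from the cabinet's side plate. Inside, the nearest thing is the hook's tip, 75 mm farther up the slope and just below the door's inner face.
- hook (a point): The place for the second weight on top of the near bay's hook, at cabinet (93, -112, 156.5) mm; cabinet axes. The hook is a level round steel bar 9 thick along cabinet x, from the back forward to x 60, where its tip turns up, its top 16 above the bar's top. The bar is free from about x 69 to the hung weight.
- weight_mid (a point): The weight to hang: steel cylinder 38 mm across, 52 high, with a stirrup bail of 5 mm rod, 101 high in all, 0.3 to 0.65 kg, standing on the bench. Point: on its axis, 50 above its underside; y across the bail, z up. Bail legs 42 apart outside, upright 52 to 80 above the underside; pinch along y at about 68. Bail crown's underside is at 96, so, hung, this point is 46 below the bar's top.
- hung_mid (a point): The like weight already on the hook, loose, near the back panel (cabinet x 143 to 150 mm), bail across the bar; same point and axes as the other.
- oil_bottle: Bystander: amber bottle 60 across, 150 high; origin at the centre of its underside.
- mug: Bystander: white mug 80 across, 90 high; origin at the centre of its underside.
- coil: Bystander: ribbed wound coil 72 across and 91 high with a thin spindle to 136; origin at the centre of its underside.
- screwdriver: Bystander: screwdriver 200 long lying on the bench; origin under its middle.
Not all that is in view belongs to the job. Leave any orange or turquoise look-alike of the part that bears weight_mid alone.

How it is judged (in metres and radians):
On the way, in this order (a step that is already met when the one before it is completed fails the run):
1. the rear-track door is fully behind its neighbour, at its stop (within 4 mm) (value of joint rear_door above 0.192 m), for 0.2 s.
2. the weight hangs on the hook (x of weight_mid in the frame of cabinet between 0.064 and 0.125 m and y of weight_mid in the frame of cabinet between -0.13 and -0.094 m and z of weight_mid in the frame of cabinet between 0.102 and 0.12 m), for 0.2 s.
At the end, for the whole second after the job is handed in: Rear-track door within 4 mm of its stop, front-track door shut (10 mm); the weight hangs by its bail on the near bay's hook, in front of the first weight, which still hangs near the back; both upright (11 degrees), let go and still (0.06 m/s) (all of step 2 and value of joint rear_door above 0.192 m and value of joint front_door below 0.01 m and x of hung_mid in the frame of cabinet above 0.115 m and z of hung_mid in the frame of cabinet above 0.102 m and angle between each of weight_mid, hung_mid's own z axis and vertical below 0.2 rad and linear speed of each of weight, hung below 0.06 m/s); the robot touches nothing.
It fails at once if the weight already on the hook is dislodged or dragged along more than 25 mm (distance of hung_mid from where it was at the start of the episode above 0.025 m).
It fails at once if the front-track door is pushed open (value of joint front_door above 0.02 m).
It fails at once if a bystander is disturbed (distance of any of oil_bottle, mug, coil, screwdriver from where it was at the start of the episode above 0.03 m).
It also fails if it takes over 72 s, if anything falls off the work surface, if the arm or the gripper's body presses on something with over 40 N, if the wrist force passes 120 N, or if a joint passes its speed limit or range.

## Working session

There is one attempt and no reset: what is moved stays moved. The work goes in short steps, Python scripts to look and compute and a tool call to move; the robot and the scene stay as the last step left them, time stands still between calls to the robot, and variables do not carry over. Pictures are saved under pics/ and viewed, at most 11 in all, crops included, and the job is handed in when it is done.

Besides the shell and the picture viewer there is one more tool, called after "Request:" as name(argument=value, ...), one argument or row to a line, values as JSON. send_rows: Moves the arm, as the interface text tells. Its arguments: {"type":"object","properties":{"motion":{"type":"array"},"squeeze":{"type":"number"}},"required":["motion"]}

```bash
ls; mkdir -p pics; python3 - <<'E'
from workcell import env, eyes
import cv2,numpy as np
s=env.state();print(s['time_s'],s['ee_pos'],s['ee_rot'],s['gripper_width'])
for n in ("side","top"):
    f=eyes.grab_frame(n)
    cv2.imwrite(f"pics/{n}0.png",cv2.resize(f["pixels"][:,:,::-1],(800,600)))
    np.savez(f"{n}0.npz",**f)
    print(n,f["fx"],f["fy"],f["cx"],f["cy"],f["R"],f["t"],(f["depth"]>0).mean())
E
```

```text
pics
0.0 [ 198.50821503 -539.14094151  213.13472215] [-1.79902847e+02 -8.08613628e-04  2.02124073e+01] 91.12307873370975
side 455.2892692020366 455.2892692020366 256.09959267624447 195.78716987306709 [[-0.96178138 -0.27374162 -0.00648871]
 [-0.18612357  0.67095215 -0.71776126]
 [ 0.20083474 -0.68912171 -0.69625906]] [ 559.36933646  120.37484402 1408.04736837] 0.996063232421875
top 381.16195440641275 381.16195440641275 248.5147424639675 195.9647738091488 [[-0.00964058 -0.99987034  0.01289797]
 [-0.98618138  0.00737363 -0.16550502]
 [ 0.16538846 -0.0143153  -0.9861246 ]] [ 120.24248319  542.92296463 1079.8961255 ] 0.9959665934244791
```

View pics/side0.png

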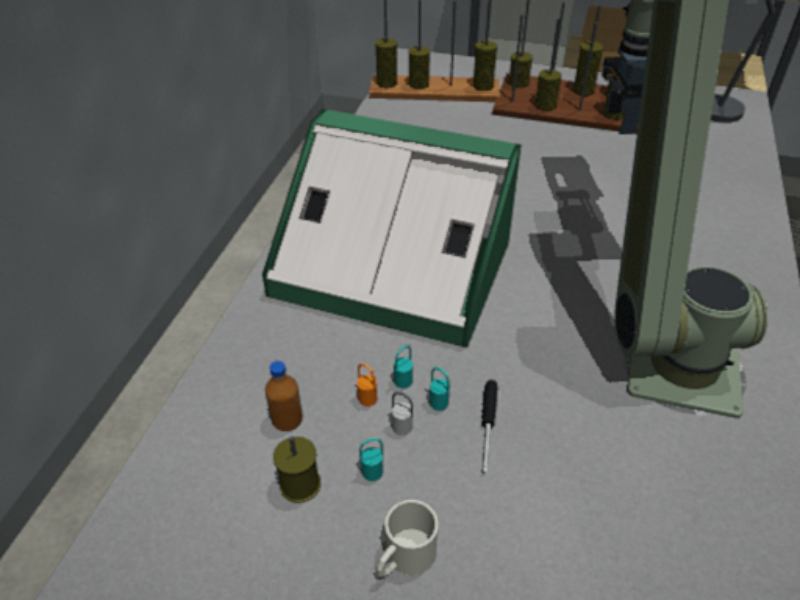

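View pics/top0.png

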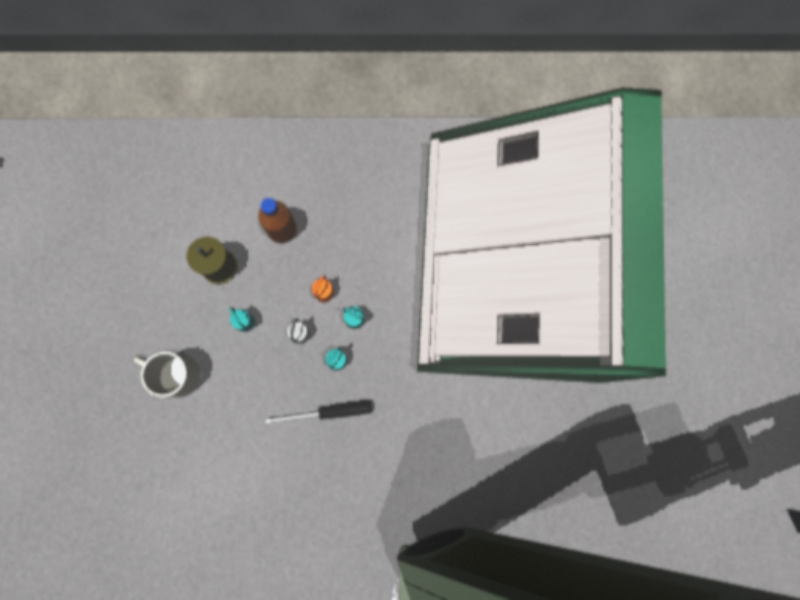

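The steel weight is the grey one at side (402,413) / top (298,331). The others are look-alikes: orange (367,387), turquoise (403,370), (439,390) and (371,460). The rear-track door is the right or near one, with its pull at side (459,238) / top (518,328).

```bash
cat > h.py <<'E'
import numpy as np, cv2
def cloud(f):
    h,w=f["depth"].shape; v,u=np.mgrid[:h,:w]; d=f["depth"].astype(float)
    P=np.dstack([(u-f["cx"])/f["fx"]*d,(v-f["cy"])/f["fy"]*d,d])
    return (P-np.asarray(f["t"]))@np.asarray(f["R"])
def ray(f,u,v):
    R=np.asarray(f["R"]);o=-R.T@f["t"]
    d=R.T@np.array([(u-f["cx"])/f["fx"],(v-f["cy"])/f["fy"],1]); return o,d/np.linalg.norm(d)
def on_plane(f,u,v,n,c):
    o,d=ray(f,u,v); return o+d*(c-n@o)/(n@d)
E
python3 - <<'E'
from h import *
S=.64
F={n:dict(np.load(n+"0.npz")) for n in("side","top")}
polyf={"top":[(445,150),(600,120),(600,225),(445,238)],"side":[(330,150),(400,160),(360,280),(290,260)]}
rear={"top":[(445,265),(590,250),(590,345),(445,345)],"side":[(420,180),(485,190),(455,300),(390,290)]}
n0={}
for n,f in F.items():
    C=cloud(f);g=f["pixels"].astype(int)
    for nm,P in(("front",polyf[n]),("rear",rear[n])):
        m=np.zeros(g.shape[:2],np.uint8);cv2.fillPoly(m,[(np.array(P)*S).astype(int)],1)
        q=C[(m>0)&(g.min(2)>140)]
        c=np.median(q,0);
        for _ in range(3):
            U,s,V=np.linalg.svd(q-q.mean(0),full_matrices=False);nn=V[2]*np.sign(V[2][2]);r=(q-q.mean(0))@nn;cc=nn@q.mean(0);q=q[abs(r)<2.5*r.std()+.5]
        print(n,nm,nn.round(4),cc.round(1),r.std().round(2),"yaw ex",np.degrees(np.arctan2(-nn[1],-nn[0])).round(2))
        n0[n,nm]=(nn,cc)
    m=(g.max(2)<60).astype(np.uint8);k,l,st,ce=cv2.connectedComponentsWithStats(m)
    for nm,b in(("front",(polyf[n])),("rear",rear[n])):
        pm=np.zeros(g.shape[:2],np.uint8);cv2.fillPoly(pm,[(np.array(b)*S).astype(int)],1)
        mm=((m>0)&(pm>0)).astype(np.uint8); 
        k,l,st,ce=cv2.connectedComponentsWithStats(mm)
        i=1+st[1:,4].argmax();cs=cv2.findContours((l==i).astype(np.uint8),0,2)[0][0][:,0]
        X=np.array([on_plane(f,u,v,*n0[n,nm]) for u,v in cs])
        print("pull",n,nm,st[i],"px ctr",ce[i],"world bbox mid",(0.5*(X.min(0)+X.max(0))).round(1),np.ptp(X,0).round(1))
    # bright/grey weight area
    C=cloud(f);gr=(np.ptp(g,axis=2)<25)
    m=(gr&(C[...,2]>15)&(C[...,2]<110)&(C[...,1]>250)).astype(np.uint8)
    k,l,st,ce=cv2.connectedComponentsWithStats(m)
    for i in range(1,k):
        if 20<st[i,4]<3000: q=C[l==i];print("grey",n,st[i],np.median(q,0).round(1),q[:,2].max().round(1))
    hsv=cv2.cvtColor(f["pixels"],cv2.COLOR_RGB2HSV)
    m=((hsv[...,0]>60)&(hsv[...,0]<88)&(hsv[...,1]>100)&(C[...,1]<150)).astype(np.uint8)&(C[...,2]>20)
    q=C[m>0]
    t=q[(q[:,2]>262)&(q[:,2]<280)]
    if len(t): print("green top",n,len(t),cv2.minAreaRect(t[:,:2].astype(np.float32)),t[:,2].mean())
E
```

```text
side front [0.0421 0.572  0.8192] 101.8 2.93 yaw ex -94.21
side rear [0.9688 0.0759 0.236 ] 542.2 39.59 yaw ex -175.52
pull side front [195 122  15  20 177] px ctr [202.13559322 131.57062147] world bbox mid [ 801.1 -109.8  159.6] [37.3 54.9 38.6]
pull side rear [285 142  17  22 244] px ctr [293.05737705 152.40983607] world bbox mid [399.3 377.8 535.5] [ 69.5 281.1 207.8]
grey side [251 250  14  27 273] [493.2 295.9  51.4] 103.6
grey side [309 268   8  15  35] [341.3 258.4  18.3] 28.4
grey side [178 279  26  39 279] [613.9 476.3  55. ] 95.8
grey side [310 285   3  16  27] [334.  323.8  17.4] 20.4
grey side [ 242  320   39   49 1181] [418.9 533.8  61.1] 95.6
green top side 1258 ((627.0786743164062, -267.0446472167969), (80.12649536132812, 459.9552001953125), 85.51802825927734) 270.7650120644625
top front [0.0393 0.5733 0.8184] 98.5 1.68 yaw ex -93.92
top rear [0.0383 0.5734 0.8184] 76.9 1.71 yaw ex -93.83Traceback (most recent call last):
  File "<stdin>", line 22, in <module>
ValueError: attempt to get argmax of an empty sequence
```

```bash
python3 - <<'E'
from h import *
F={n:dict(np.load(n+"0.npz")) for n in("side","top")}
a=np.radians(-94.05);ex=np.array([np.cos(a),np.sin(a),0]);ey=np.array([-ex[1],ex[0],0])
nn=-.5736*ex+np.array([0,0,.8192]);up=.8192*ex+np.array([0,0,.5736])
B={("side","front"):(190,115,25,32),("side","rear"):(279,136,30,34),("top","front"):(310,78,45,34),("top","rear"):(310,194,45,34)}
for (n,d),(x,y,w,h) in B.items():
    f=F[n];g=f["pixels"][y:y+h,x:x+w].max(2);T=(float(np.percentile(g,3))+float(np.percentile(g,97)))/2
    m=(g<T).astype(np.uint8);k,l,st,ce=cv2.connectedComponentsWithStats(m);i=1+st[1:,4].argmax()
    cs=cv2.findContours((l==i).astype(np.uint8),0,2)[0][0][:,0]+[x,y]
    c=100.2 if d=="front" else 79.2
    X=np.array([on_plane(f,u,v,nn,c) for u,v in cs])
    q=np.c_[X@up,X@ey];lo,hi=np.percentile(q,[3,97],axis=0)
    print(n,d,T,st[i],"up,ey mid",((lo+hi)/2).round(1),"size",(hi-lo).round(1))
for n,f in F.items():
    C=cloud(f);g=f["pixels"].astype(int);P=C@np.array([ex,ey,[0,0,1]]).T
    for nm,m in(("roof",(abs(C[...,2]-271)<6)),):
        m=m&(g[...,1]>g[...,0]+25)&(C[...,0]>350)&(C[...,0]<900)&(C[...,1]<0)&(C[...,1]>-400)
        q=P[m];print(n,nm,len(q),np.percentile(q,[1,99],axis=0).round(1).tolist())
    m=(np.ptp(g,axis=2)<30)&(C[...,2]>12)&(C[...,2]<110)&(C[...,0]>460)&(C[...,0]<525)&(C[...,1]>260)&(C[...,1]<330)
    q=C[m];vv,uu=np.where(m);print(n,"weight",len(q),uu.mean(),vv.mean())
    for z0,z1 in((15,50),(54,85),(85,108)):
        t=q[(q[:,2]>z0)&(q[:,2]<z1)]
        if len(t)>4:
            r=cv2.minAreaRect(t[:,:2].astype(np.float32));print(z0,len(t),t.mean(0).round(1),np.round(r[0],1),np.round(r[1],1),round(r[2],1))
f=F["top"];x,y=150,165
cv2.imwrite("pics/w.png",np.hstack([cv2.resize(f["pixels"][175:245,130:250,::-1],(400,233)),cv2.resize(F["side"]["pixels"][215:315,215:300,::-1],(274,233))]))
E
```

```text
side front 110.5 [  2   5  19  23 285] up,ey mid [136.3 812.5] size [72.9 49. ]
side rear 115.5 [  4   5  20  24 332] up,ey mid [137.  492.4] size [73.  49.1]
top front 146.0 [  9   6  26  22 438] up,ey mid [140.  812.8] size [72.5 51. ]
top rear 146.5 [  8   7  27  19 476] up,ey mid [138.3 493.4] size [73.3 48.1]
side roof 1332 [[194.3, 419.4, 266.3], [259.5, 867.7, 274.9]]
side weight 284 257.4119718309859 264.50704225352115
15 114 [491.6 301.4  33.8] [496.1 293.7] [31.4 39.5] 58.0
54 54 [494.4 291.4  63.5] [495.1 292. ] [30.9 34. ] 38.2
85 27 [492.4 290.7  95.3] [494.6 289.9] [ 5.5 34.9] 81.2
top roof 4587 [[200.0, 424.1, 266.6], [261.7, 866.5, 274.0]]
top weight 161 190.32919254658384 211.51552795031057
15 44 [495.8 278.4  40.5] [501.  283.5] [37.1 28.1] 23.6
54 22 [501.  285.9  60.4] [498.7 286.2] [33.7 24.8] 26.1
85 26 [497.7 287.8  95.3] [499.4 287.8] [ 5.1 37.5] 80.5
```

View pics/w.png

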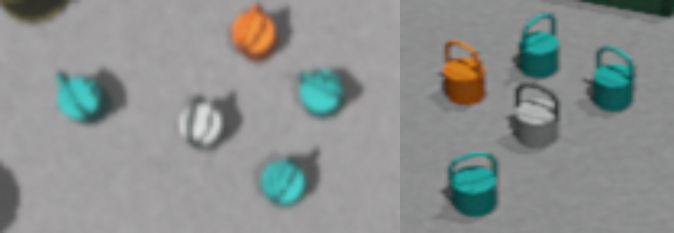

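The crop confirms it: the grey steel weight is at crop (200,122) among three turquoise and one orange look-alikes. Cabinet pose is consistent: slope plane, roof and pulls agree within a few mm.

```bash
cat >> h.py <<'E'
from scipy.spatial.transform import Rotation as Ro
YAW=-94.05; X0,Y0=83.3,645.5
a=np.radians(YAW);ex=np.array([np.cos(a),np.sin(a),0]);ey=np.array([-ex[1],ex[0],0]);ez=np.array([0,0,1.])
O=X0*ex+Y0*ey
nn=-.5736*ex+.8192*ez; up=.8192*ex+.5736*ez
W=np.array([497,289,0.])
def cab(x,y,z): return O+x*ex+y*ey+z*ez
def slope(s,y,d): return cab(-177.5,y,60)+s*up+d*nn   # s up slope from lower end, d outward
RT=np.column_stack([np.cross(ey,-nn),ey,-nn])
def go(p,R=None,s=None):
    from workcell import env
    s=s or env.state(); R0=Ro.from_euler("xyz",s["ee_rot"],degrees=True)
    rv=np.degrees((Ro.from_matrix(R)*R0.inv()).as_rotvec()) if R is not None else np.zeros(3)
    d=np.asarray(p)-s["ee_pos"]
    print("target",np.round(p,1),"shift/500",(d/500).round(4),"rot/60",(rv/60).round(4),"rows",np.linalg.norm(d)/62.5,np.linalg.norm(rv)/10.7)
E
python3 - <<'E'
from h import *
print(O,RT.round(3))
go(slope(180,-160,100),RT)
go(slope(180,-160,-34),RT)
print(cab(88,-115,156.5))
E
```

```text
[ 638.00482716 -128.68170236    0.        ] [[ 0.058  0.998 -0.041]
 [ 0.817 -0.071 -0.572]
 [-0.574  0.    -0.819]]
target [484.6 -30.2 245.2] shift/500 [0.5721 1.0179 0.0639] rot/60 [-0.4932  0.3686  1.0602] rows 9.355574622229478 6.874898400842329
target [ 479.1 -106.9  135.4] shift/500 [ 0.5613  0.8646 -0.1557] rot/60 [-0.4932  0.3686  1.0602] rows 8.339921299070005 6.874898400842329
[ 517.07683081 -208.33984506  156.5       ]
```

Request:
send_rows(
  motion=[
    [0,0,0.1,0,0,0,-1],
    [0.1,0.2,0.25,-0.12,0.09,0.25,-1],
    [0.2,0.4,0.25,-0.25,0.18,0.5,-1],
    [0.3,0.55,0.25,-0.35,0.25,0.7,-1],
    [0.4,0.7,0.25,-0.45,0.33,0.95,-1],
    [0.5,0.85,0.25,-0.46,0.345,0.99,-1],
    [0.57,1,0.2,-0.46,0.345,0.99,-1],
    [0.57,1,0.15,-0.46,0.345,0.99,-1],
    [0.57,1,0.1,-0.46,0.345,0.99,-1],
    [0.57,1,0.1,-0.46,0.345,0.99,-1],
  ],
)

```text
time_s: 1.35
ee_pos: [467.4, -66.7, 274.7]
ee_rot: [178.5, 32.9, 81.0]
force: [0.8, -0.3, 0.3]
gripper_width: 0.5
gripper_force: 0.0
```

```bash
python3 - <<'E'
from h import *
from workcell import env,eyes
s=env.state();print(s["time_s"],s["ee_pos"],s["ee_rot"],s["qpos"],s["force"],s["gripper_width"])
f=eyes.grab_frame("wrist");np.savez("wr1.npz",pos=s["ee_pos"],rot=s["ee_rot"],**f)
cv2.imwrite("pics/wr1.png",f["pixels"][:,:,::-1]);print(f["T_tool_cam"].round(3),f["fx"],f["cx"],f["cy"])
go(slope(180,-160,100),RT);go(slope(180,-160,0),RT)
E
```

```text
1.35 [467.39715832 -66.66611719 274.65517953] [178.46494864  32.89877137  80.99166928] [ 11.93975247  11.31571993  98.37170683 -31.37521412  82.90337141
  27.98347449] [ 0.78651371 -0.25706038  0.28243353] 0.5347912511014592
[[-0.00000e+00 -9.71000e-01 -2.38000e-01  6.69560e+01]
 [ 1.00000e+00 -0.00000e+00  1.00000e-03 -2.29000e-01]
 [-1.00000e-03 -2.38000e-01  9.71000e-01 -1.70965e+02]
 [ 0.00000e+00  0.00000e+00  0.00000e+00  1.00000e+00]] 284.69124214985214 257.41689729089404 195.6353291382354
target [484.6 -30.2 245.2] shift/500 [ 0.0278  0.0621 -0.0505] rot/60 [-0.0379  0.0231  0.0637] rows 0.6778925491999637 0.4354517169739656
target [480.5 -87.4 163.2] shift/500 [ 0.0197 -0.0523 -0.2143] rot/60 [-0.0379  0.0231  0.0637] rows 1.7720749829783777 0.4354517169739656
```

View pics/wr1.png

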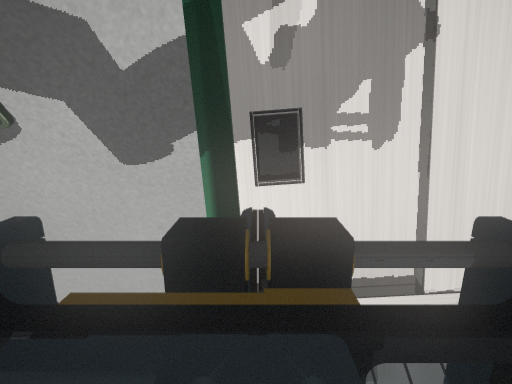

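Cup mouth is at wrist px corners (251,113), (300,109), (304,183), (256,186), with the front door's edge around column 430.

```bash
cat >> h.py <<'E'
def wristcam(z):
    f=dict(z);R=Ro.from_euler("xyz",f["rot"],degrees=True).as_matrix();T=f["T_tool_cam"]
    Rc=R@T[:3,:3];tc=R@T[:3,3]+f["pos"]; f["R"]=Rc.T;f["t"]=-Rc.T@tc; return f
def sl(X): # world -> (s,y,d) slope coords
    q=np.asarray(X)-cab(-177.5,0,60); return np.stack([q@up,q@ey,q@nn],-1)
E
python3 - <<'E'
from h import *
f=wristcam(np.load("wr1.npz"))
cp=nn@slope(0,0,-24)
for u,v in((251,113),(300,109),(304,183),(256,186)): print(sl(on_plane(f,u,v,nn,cp)).round(1))
for u,v in((425,60),(420,240)): print("front edge",sl(on_plane(f,u,v,nn,nn@slope(0,0,-3))).round(1))
S=sl(cloud(f));
for u,v in((400,80),(470,80),(330,150),(220,120),(240,150),(440,60)): print(u,v,S[v,u].round(1),f["pixels"][v,u])
print(f["pixels"][100,215:250].max(1), S[100,215:250,2].round(0))
E
```

```text
[ 143.2 -177.8  -24. ]
[ 143.  -128.2  -24. ]
[ 218.8 -127.1  -24. ]
[ 218.5 -178.2  -24. ]
front edge [110.7 -17.3  -3. ]
front edge [282.1 -14.4  -3. ]
400 80 [122.8 -29.3 -24.4] [135 132 128]
470 80 [130.9  23.3  -2.4] [208 203 199]
330 150 [186.1 -98.9 -24.3] [217 213 207]
220 120 [ 144.9 -216.3  -67.9] [37 50 40]
240 150 [ 179.4 -192.   -23.3] [221 217 213]
440 60 [111.7  -4.1  -3. ] [210 205 200]
[ 47  50  50  46  47  48  50  47  52  49  49  53  58  60  66 116 135 138
 136 134 135 137 134 136 136 135 136 135 138 135 137 136 135 136 136] [ -48.  -53.  -61.  -68.  -77.  -86.  -94. -103. -114. -124. -134. -145.
 -145. -145. -145.  -23.  -24.  -24.  -25.  -24.  -24.  -24.  -24.  -24.
  -25.  -25.  -24.  -25.  -25.  -24.  -24.  -24.  -24.  -25.  -25.]
```

```bash
python3 - <<'E'
from h import *
go(slope(181,-153,20),RT);go(slope(181,-153,-34),RT)
print("ey/500*10mm",(ey*10/500).round(4),"nn 10mm",(nn*10/500).round(4))
E
```

```text
target [488.3 -77.3 180.2] shift/500 [ 0.0352 -0.0321 -0.1804] rot/60 [-0.0379  0.0231  0.0637] rows 1.4927662095624026 0.4354517169739656
target [ 486.1 -108.2  136. ] shift/500 [ 0.0308 -0.0939 -0.2689] rot/60 [-0.0379  0.0231  0.0637] rows 2.291732434481146 0.4354517169739656
ey/500*10mm [ 0.02   -0.0014  0.    ] nn 10mm [0.0008 0.0114 0.0164]
```

Request:
send_rows(
  motion=[
    [0.0352,-0.0321,-0.09,-0.038,0.023,0.0637,-1],
    [0.0352,-0.0321,-0.1804,-0.038,0.023,0.0637,-1],
    [0.0352,-0.0321,-0.1804,-0.038,0.023,0.0637,-1],
    [0.0352,-0.0321,-0.1804,-0.038,0.023,0.0637,-1],
  ],
)

```text
time_s: 1.9
ee_pos: [485.1, -85.1, 186.6]
ee_rot: [179.7, 35.3, 85.4]
force: [-0.4, -0.4, 0.7]
gripper_width: 0.3
gripper_force: 0.0
```

```bash
python3 - <<'E'
from h import *
from workcell import env
s=env.state();print(s["time_s"],s["ee_pos"],s["ee_rot"],s["force"],sl(s["ee_pos"]))
go(slope(181,-153,-34),RT)
E
```

```text
1.9 [485.12063398 -85.14217006 186.59610905] [179.67416687  35.32557466  85.40818244] [-0.36180958 -0.39903085  0.68642679] [ 191.29052912 -155.57747616   20.61185314]
target [ 486.1 -108.2  136. ] shift/500 [ 0.0019 -0.0461 -0.1013] rot/60 [0.0058 0.004  0.0059] rows 0.89007554746964 0.05141853752364284
```

Request:
send_rows(
  motion=[
    [0.002,-0.025,-0.055,0,0,0,-1],
    [0.002,-0.046,-0.1013,0,0,0,-1],
    [0.002,-0.046,-0.1013,0,0,0,-1],
  ],
)

```text
time_s: 2.28
ee_pos: [485.4, -108.5, 135.4]
ee_rot: [179.8, 35.3, 85.4]
force: [-0.3, -0.2, -0.8]
gripper_width: 0.3
gripper_force: 0.0
```

```bash
python3 - <<'E'
from h import *
from workcell import env
s=env.state();print(s["ee_pos"],s["force"],sl(s["ee_pos"]))
E
```

```text
[ 485.38505478 -108.4772698   135.4109644 ] [-0.31150625 -0.22255896 -0.76498575] [ 180.98380827 -153.66562791  -34.65989334]
```

In the cup, no contact. Slide.

Request:
send_rows(
  motion=[
    [0.02,-0.0014,0,0,0,0,-1],
    [0.04,-0.0028,0,0,0,0,-1],
    [0.07,-0.005,0,0,0,0,-1],
    [0.1,-0.007,0,0,0,0,-1],
    [0.13,-0.009,0,0,0,0,-1],
    [0.16,-0.011,0,0,0,0,-1],
    [0.19,-0.0134,0,0,0,0,-1],
    [0.22,-0.0155,0,0,0,0,-1],
    [0.235,-0.0166,0,0,0,0,-1],
    [0.235,-0.0166,0,0,0,0,-1],
  ],
)

```text
time_s: 3.52
ee_pos: [604.3, -116.2, 134.2]
ee_rot: [179.7, 35.3, 85.5]
force: [-0.3, -0.3, -0.2]
gripper_width: 0.4
gripper_force: 0.0
```

```bash
python3 - <<'E'
from h import *
from workcell import env
s=env.state();print(s["ee_pos"],s["force"],sl(s["ee_pos"]))
E
```

```text
[ 604.26466252 -116.22115884  134.19649688] [-0.31273424 -0.27866893 -0.20295562] [179.73704987 -34.53595921 -35.2695798 ]
```

Request:
send_rows(
  motion=[
    [-0.012,0,0,0,0,0,-1],
    [-0.01,0.04,0.058,0,0,0,-1],
    [-0.01,0.08,0.115,0,0,0,-1],
    [-0.12,0.088,0.115,0,0,0,-1],
    [-0.24,0.096,0.115,0,0,0,-1],
    [-0.24,0.096,0.115,0,0,0,-1],
    [-0.24,0.096,0.115,0,0,0,-1],
  ],
)

```text
time_s: 4.4
ee_pos: [483.6, -68.1, 192.6]
ee_rot: [179.6, 35.3, 85.5]
force: [0.2, 0.0, -0.3]
gripper_width: 0.2
gripper_force: 0.0
```

```bash
python3 - <<'E'
from h import *
from workcell import env,eyes
s=env.state();print(sl(s["ee_pos"]),s["force"])
f=eyes.grab_frame("wrist");np.savez("wr2.npz",pos=s["ee_pos"],rot=s["ee_rot"],**f)
cv2.imwrite("pics/wr2.png",f["pixels"][:,:,::-1])
S=sl(cloud(wristcam(np.load("wr2.npz"))))
for v in (40,100,160):
    r=S[v]; m=(abs(r[:,2]+24)<4); print(v,"rear face y range",r[m,1].min() if m.any() else None,r[m,1].max() if m.any() else None,"s",np.median(r[m,0]) if m.any() else 0)
    m=(abs(r[:,2]+3)<3)&(r[:,1]>-60); print("front",r[m,1].min() if m.any() else None)
go(slope(181,-135,-40),RT)
E
```

```text
[ 180.88956366 -158.34528582   35.20759072] [ 0.22332848  0.00051661 -0.28742979]
40 rear face y range -216.9439282091886 -8.28855136965108 s 54.06310687002821
front -9.300861540909327
100 rear face y range -217.02181666605017 -7.564458162251438 s 95.76978878676039
front -8.961238465883554
160 rear face y range -216.87763298201733 -7.7985878383780785 s 141.7592049061952
front -9.523913039785915
target [ 503.8 -112.9  131.1] shift/500 [ 0.0393 -0.0896 -0.1229] rot/60 [0.005  0.0046 0.0052] rows 1.2565233786391763 0.04819999635899885
```

View pics/wr2.png

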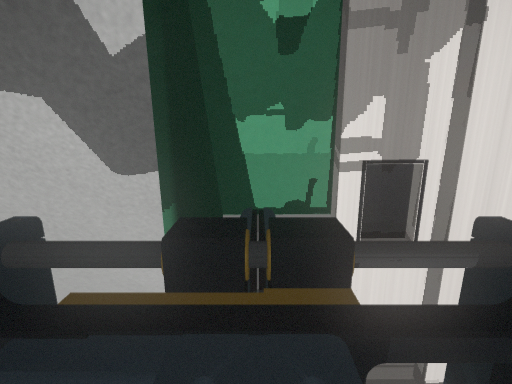

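The door is about 0.11 m open: its outer edge is at column ~338, and the front door is unmoved (edge at y -9.3). Next I push the edge from inside the opening.

Request:
send_rows(
  motion=[
    [0.04,-0.03,-0.04,0,0,0,-1],
    [0.04,-0.0896,-0.1229,0,0,0,-1],
    [0.04,-0.0896,-0.1229,0,0,0,-1],
    [0.07,-0.0918,-0.1229,0,0,0,-1],
    [0.1,-0.094,-0.1229,0,0,0,-1],
    [0.13,-0.096,-0.1229,0,0,0,-1],
    [0.16,-0.098,-0.1229,0,0,0,-1],
    [0.19,-0.1,-0.1229,0,0,0,-1],
    [0.21,-0.1015,-0.1229,0,0,0,-1],
    [0.225,-0.1027,-0.1229,0,0,0,-1],
    [0.235,-0.1033,-0.1229,0,0,0,-1],
    [0.235,-0.1033,-0.1229,0,0,0,-1],
  ],
)

```text
time_s: 5.95
ee_pos: [601.2, -119.9, 130.4]
ee_rot: [179.7, 35.3, 85.5]
force: [0.7, 0.1, -0.6]
gripper_width: 1.2
gripper_force: 0.0
```

```bash
python3 - <<'E'
from h import *
from workcell import env
s=env.state();print(sl(s["ee_pos"]),s["force"])
E
```

```text
[180.75268582 -37.30941429 -40.64234956] [ 0.74483254  0.11849412 -0.62561724]
```

Now creep on to contact with the stop.

Request:
send_rows(
  motion=[
    [0.012,-0.0008,0,0,0,0,-1],
    [0.02,-0.0014,0,0,0,0,-1],
    [0.026,-0.0018,0,0,0,0,-1],
    [0.03,-0.0021,0,0,0,0,-1],
    [0.03,-0.0021,0,0,0,0,-1],
  ],
)

```text
time_s: 6.58
ee_pos: [615.4, -121.0, 130.4]
ee_rot: [179.8, 35.3, 85.5]
force: [-3.2, 0.2, -1.0]
gripper_width: 0.4
gripper_force: 1.3
```

```bash
python3 - <<'E'
from h import *
from workcell import env
s=env.state();print(sl(s["ee_pos"]),s["force"])
E
```

```text
[180.78967211 -23.07192092 -40.63487837] [-3.20551573  0.16674631 -0.96962097]
```

Request:
send_rows(
  motion=[
    [0.003,-0.0002,0,0,0,0,-1],
    [0.006,-0.0004,0,0,0,0,-1],
    [0.006,-0.0004,0,0,0,0,-1],
  ],
)

```text
time_s: 6.95
ee_pos: [615.5, -120.9, 130.4]
ee_rot: [-179.8, 35.4, 85.5]
force: [-8.9, 3.0, 2.8]
gripper_width: 0.4
gripper_force: 5.0
```

Request:
send_rows(
  motion=[
    [0.006,-0.0004,0,0,0,0,-1],
    [-0.04,0.003,0,0,0,0,-1],
    [-0.1,0.007,0,0,0,0,-1],
    [-0.12,0.05,0.06,0,0,0,-1],
    [-0.15,0.12,0.16,0,0,0,-1],
    [-0.15,0.12,0.16,0,0,0,-1],
    [-0.15,0.12,0.16,0,0,0,-1],
  ],
)

```text
time_s: 7.82
ee_pos: [544.0, -61.1, 210.5]
ee_rot: [179.7, 35.3, 85.5]
force: [-1.0, 0.8, -0.3]
gripper_width: 0.6
gripper_force: 0.0
```

```bash
python3 - <<'E'
from h import *
from workcell import env,eyes
s=env.state();print(s["time_s"],s["ee_pos"],sl(s["ee_pos"]),s["force"],s["qpos"])
f=eyes.grab_frame("wrist");np.savez("wr3.npz",pos=s["ee_pos"],rot=s["ee_rot"],**f)
cv2.imwrite("pics/wr3.png",f["pixels"][:,:,::-1])
C=cloud(wristcam(np.load("wr3.npz")));S=sl(C)
for v in (40,80,120,160):
    r=S[v]; o=(r[:,1]>-60)&(r[:,1]<10); print(v,[(round(y),round(d)) for y,d in r[o][:,1:][::3]])
# next: weight grasp
TG=W+np.array([0,0,69])-19*nn
go(TG+110*nn,RT); 
E
```

```text
7.825 [544.03104931 -61.11689786 210.5068949 ] [181.96498478 -98.51100469  56.33260883] [-0.95404019  0.83495096 -0.30214419] [ 12.21092919  20.88927458  95.63458926 -34.68119777  77.27367359
  28.67691308]
40 [(-59, -90), (-56, -90), (-54, -87), (-50, -89), (-48, -88), (-45, -87), (-41, -89), (-38, -89), (-35, -89), (-32, -89), (-29, -88), (-26, -89), (-23, -90), (-20, -89), (-17, -89), (-14, -89), (-11, -89), (-8, -90), (-5, -88), (-2, -89), (1, -88), (-13, -37), (-13, -30), (-12, -25), (-10, -22), (-8, -22), (-9, -14), (-9, -8), (-8, -3), (-6, -3), (-4, -3), (-2, -3), (0, -3), (3, -3), (4, -2), (7, -2), (9, -3)]
80 [(-59, -114), (-55, -113), (-52, -114), (-49, -114), (-45, -113), (-42, -112), (-39, -114), (-36, -112), (-32, -112), (-29, -114), (-25, -113), (-22, -113), (-19, -113), (-15, -112), (-12, -113), (-8, -114), (-5, -114), (-2, -112), (2, -113), (5, -112), (8, -113), (-13, -38), (-13, -28), (-12, -23), (-9, -23), (-9, -17), (-9, -11), (-9, -6), (-7, -3), (-5, -2), (-3, -1), (-1, -3), (2, -3), (4, -2), (7, -4), (8, -3)]
120 [(-59, -144), (-56, -143), (-52, -143), (-48, -142), (-44, -142), (-40, -143), (-37, -142), (-33, -142), (-29, -143), (-25, -143), (-22, -143), (-18, -143), (-14, -143), (-10, -142), (-6, -143), (-3, -141), (1, -142), (5, -143), (9, -143), (-13, -39), (-13, -30), (-13, -23), (-10, -23), (-9, -19), (-8, -13), (-9, -6), (-8, -3), (-6, -1), (-3, -3), (-1, -3), (2, -3), (4, -3), (6, -3), (9, -4)]
160 [(-60, -182), (-56, -181), (-51, -181), (-47, -181), (-43, -182), (-38, -182), (-34, -180), (-30, -181), (-26, -180), (-21, -182), (-17, -182), (-13, -181), (-9, -179), (-4, -179), (0, -181), (5, -182), (9, -181), (-13, -36), (-13, -28), (-11, -24), (-9, -23), (-8, -17), (-9, -9), (-8, -5), (-6, -3), (-4, -2), (-1, -3), (1, -3), (4, -4), (6, -3), (8, -2)]
target [500.7 341.1 143.5] shift/500 [-0.0857  0.8052 -0.1325] rot/60 [0.0057 0.0019 0.0054] rows 6.56381248134924 0.0456101186892807
```

View pics/wr3.png

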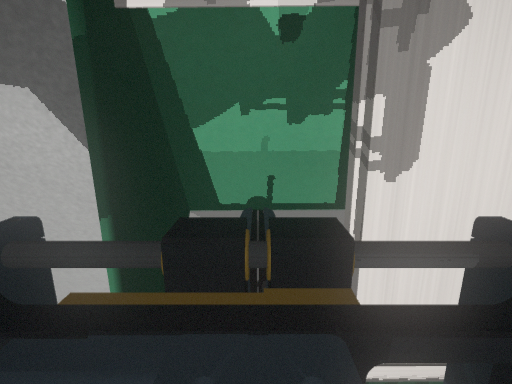

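Rear edge is at y -13 and front edge at -9, the 4 mm offset expected at the stop, so the door is fully open. Now to the weight.

Request:
send_rows(
  motion=[
    [-0.01,0.1,0.05,0,0,0,0.6],
    [-0.03,0.22,0.05,0,0,-0.02,0.6],
    [-0.05,0.34,0.05,0,0,-0.04,0.6],
    [-0.07,0.46,0.05,0,0,-0.06,0.6],
    [-0.085,0.58,0.02,0,0,-0.085,0.6],
    [-0.086,0.7,-0.04,0,0,-0.085,0.6],
    [-0.086,0.805,-0.1,0,0,-0.085,0.6],
    [-0.086,0.805,-0.11,0,0,-0.085,0.6],
    [-0.086,0.805,-0.11,0,0,-0.085,0.6],
    [-0.086,0.805,-0.11,0,0,-0.085,0.6],
  ],
)

```text
time_s: 9.12
ee_pos: [501.0, 339.9, 156.3]
ee_rot: [179.7, 35.3, 80.3]
force: [-0.1, 1.1, 0.5]
gripper_width: 72.9
gripper_force: 0.0
```

```bash
python3 - <<'E'
from h import *
from workcell import env,eyes
s=env.state();print(s["time_s"],s["ee_pos"],s["ee_rot"],s["force"],s["qpos"],s["gripper_width"])
f=eyes.grab_frame("wrist");np.savez("wr4.npz",pos=s["ee_pos"],rot=s["ee_rot"],**f)
cv2.imwrite("pics/wr4.png",f["pixels"][:,:,::-1])
E
```

```text
9.125 [501.04296272 339.94829032 156.31739466] [179.74911325  35.3125546   80.25870673] [-0.06410945  1.13031044  0.51451519] [ 44.07017823  38.82851155  71.89205086 -20.39700803  98.34955679
  56.02599177] 72.89805927069469
```

View pics/wr4.png

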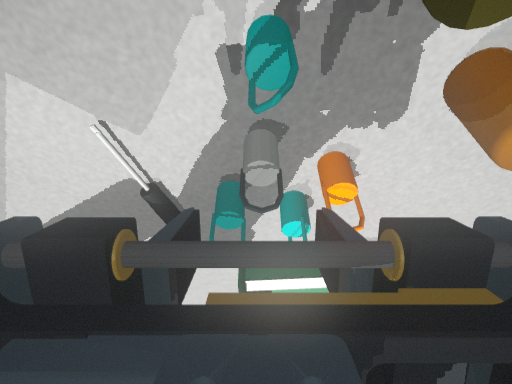

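The steel weight sits centred between the fingers: body (262,150), bail legs at columns ~243 and ~283, crown near row 205. The orange one is to its right, and turquoise ones lie above and below.

```bash
python3 - <<'E'
from h import *
f=wristcam(np.load("wr4.npz"));C=cloud(f);g=f["pixels"].astype(int)
m=np.zeros(g.shape[:2],bool);m[160:214,236:292]=1
m&=(np.ptp(g,axis=2)<25)
for z0,z1 in((56,80),(80,94),(94,104)):
    q=C[m&(C[...,2]>z0)&(C[...,2]<z1)]
    r=cv2.minAreaRect(q[:,:2].astype(np.float32)); l=cv2.fitLine(q[:,:2].astype(np.float32),2,0,.01,.01).ravel()
    print(z0,len(q),q.mean(0).round(1),np.round(r[0],1),np.round(r[1],1),"dir",np.degrees(np.arctan2(l[1],l[0])).round(1),l[2:])
t=C[m&(C[...,2]>56)&(C[...,2]<80)]
for u,v in((262,208),): print("crown ray z=98.5",on_plane(f,u,v,ez,98.5))
# body top disc centre
m2=np.zeros(g.shape[:2],bool);m2[115:200,238:288]=1;q=C[m2&(C[...,2]>48)&(C[...,2]<55)];print("top disc",len(q),cv2.minEnclosingCircle(q[:,:2].astype(np.float32)))
E
```

```text
56 175 [497.  291.9  68.4] [496.8 291.9] [ 3.2 41.6] dir -10.6 [497.01178 291.93585]
80 131 [496.8 292.   87.3] [496.6 291.8] [ 2.9 39.5] dir -10.8 [496.78748 292.04858]
94 170 [496.5 291.5  97.1] [496.3 291.1] [ 4.8 29.3] dir -10.7 [496.54434 291.45132]
crown ray z=98.5 [497.5359409  293.30527404  98.5       ]
top disc 838 ((496.5572509765625, 291.2455139160156), 20.732484817504883)
```

```bash
sed -i 's/^W=.*/W=np.array([496.7,291.,0.])/; s/Y0=83.3,645.5/Y0=83.3,646.3/' h.py; python3 - <<'E'
from h import *
R=Ro.from_euler("z",-6.5,degrees=True).as_matrix()@RT; zt=R[:,2]
T=W+[0,0,69]+19*zt
go(T-45*zt,R);go(T,R)
E
```

```text
target [499.4 305.7  90.3] shift/500 [-0.0033 -0.0688 -0.1327] rot/60 [ 0.0051  0.0029 -0.0158] rows 1.1962066066586554 0.09442092796593232
target [494.7 280.3  53.4] shift/500 [-0.0127 -0.1196 -0.2064] rot/60 [ 0.0051  0.0029 -0.0158] rows 1.911217749291793 0.09442092796593232
```

Request:
send_rows(
  motion=[
    [-0.0033,-0.04,-0.08,0.005,0.003,-0.016,0.6],
    [-0.0033,-0.0688,-0.1327,0.005,0.003,-0.016,0.6],
    [-0.008,-0.095,-0.17,0.005,0.003,-0.016,0.6],
    [-0.0127,-0.1196,-0.2064,0.005,0.003,-0.016,0.6],
    [-0.0127,-0.1196,-0.2064,0.005,0.003,-0.016,0.6],
    [-0.0127,-0.1196,-0.2064,0.005,0.003,-0.016,0.6],
  ],
)

```text
time_s: 9.93
ee_pos: [494.9, 281.9, 53.7]
ee_rot: [180.0, 34.9, 79.5]
force: [0.7, -0.2, -0.2]
gripper_width: 73.0
gripper_force: 0.0
```

```bash
python3 - <<'E'
from h import *
from workcell import env
s=env.state();R=Ro.from_euler("xyz",s["ee_rot"],degrees=True).as_matrix()
print(s["ee_pos"],s["ee_rot"],"grasp pt",s["ee_pos"]-19*R[:,2],s["force"])
E
```

```text
[494.87426011 281.86621234  53.68992256] [179.9674467   34.93427464  79.4895702 ] grasp pt [496.84833236 292.56572196  69.26629995] [ 0.70879518 -0.15804197 -0.21587511]
```

Request:
send_rows(
  motion=[
    [0,-0.002,0,0,0,0,-0.05],
    [0,-0.002,0,0,0,0,-0.3],
    [0,-0.002,0,0,0,0,-0.6],
    [0,-0.002,0,0,0,0,-0.6],
    [0,-0.002,0,0,0,0,-0.6],
    [0,-0.002,0,0,0,0,-0.6],
  ],
  squeeze=25,
)

```text
time_s: 10.68
ee_pos: [494.2, 280.7, 52.5]
ee_rot: [-179.9, 35.0, 79.6]
force: [0.6, 1.4, 1.5]
gripper_width: 40.6
gripper_force: 25.0
```

Request:
send_rows(
  motion=[
    [0,0,0.02,0,0,0,-0.6],
    [0,0,0.07,0,0,0,-0.6],
    [0,0,0.14,0,0,0,-0.6],
    [0,0,0.22,0,0,0,-0.6],
    [0,0,0.28,0,0,0,-0.6],
    [0,0,0.3,0,0,0,-0.6],
    [0,0,0.3,0,0,0,-0.6],
  ],
)

```text
time_s: 11.55
ee_pos: [493.8, 280.7, 202.0]
ee_rot: [-179.9, 35.0, 79.6]
force: [0.1, 1.3, -4.2]
gripper_width: 41.1
gripper_force: 25.0
```

```bash
python3 - <<'E'
from h import *
from workcell import env,eyes
s=env.state();print(s["time_s"],s["ee_pos"],s["ee_rot"],s["force"],s["gripper_width"],s["gripper_force"])
H=cab(88,-114,128.5)-19*nn   # TCP when hung (pinch at 69 -> 156.5-96+69=129.5)
H[2]+=1
go(H,RT);go(H+[0,0,24]-45*ex,RT);go(H+[0,0,24]-45*ex+170*nn,RT)
print(ex*45/500,nn*170/500)
f=eyes.grab_frame("wrist");cv2.imwrite("pics/wr5.png",f["pixels"][:,:,::-1])
np.savez("wr5.npz",pos=s["ee_pos"],rot=s["ee_rot"],**f)
E
```

```text
11.55 [493.84840693 280.68835765 202.04288657] [-179.88873366   35.01306161   79.60621577] [ 0.11844386  1.28668297 -4.20510607] 41.114177526522134 24.999651359394193
target [ 518.1 -219.3  113.9] shift/500 [ 0.0485 -1.0001 -0.1762] rot/60 [ 0.     -0.0015  0.1068] rows 8.132939404545988 0.5989042719024278
target [ 521.3 -174.5  137.9] shift/500 [ 0.0549 -0.9103 -0.1282] rot/60 [ 0.     -0.0015  0.1068] rows 7.367192005766794 0.5989042719024278
target [528.2 -77.2 277.2] shift/500 [ 0.0686 -0.7157  0.1503] rot/60 [ 0.     -0.0015  0.1068] rows 5.876543505189743 0.5989042719024278
[-0.00635643 -0.08977525  0.        ] [0.01377396 0.19453699 0.278528  ]
```

View pics/wr5.png

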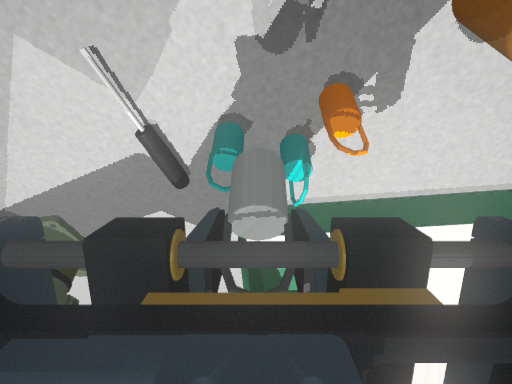

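```bash
python3 - <<'E'
from h import *
f=wristcam(np.load("wr5.npz"));C=cloud(f)
q=C[212:232,240:278].reshape(-1,3)
for _ in range(4):
    c=np.median(q,0);U,s,V=np.linalg.svd(q-q.mean(0),full_matrices=False);r=(q-q.mean(0))@V[2];q=q[abs(r-np.median(r))<2*np.std(r)+.2]
print("disc normal",V[2]*np.sign(V[2][2]),len(q),r.std(),q.mean(0))
E
```

```text
disc normal [-0.00830766 -0.00766852  0.99993609] 742 0.33778078819660956 [496.63380163 292.71865587 201.5707851 ]
```

Request:
send_rows(
  motion=[
    [0.002,-0.02,0.04,0,0,0,-0.6],
    [0.005,-0.06,0.09,0,0,0.01,-0.6],
    [0.01,-0.12,0.13,0,0,0.02,-0.6],
    [0.02,-0.2,0.15,0,0,0.03,-0.6],
    [0.03,-0.28,0.15,0,0,0.045,-0.6],
    [0.035,-0.36,0.15,0,0,0.06,-0.6],
    [0.045,-0.44,0.15,0,0,0.075,-0.6],
    [0.053,-0.52,0.15,0,0,0.09,-0.6],
    [0.06,-0.59,0.15,0,0,0.1,-0.6],
    [0.065,-0.65,0.15,0,0,0.107,-0.6],
    [0.068,-0.69,0.15,0,0,0.107,-0.6],
    [0.0686,-0.7157,0.15,0,0,0.107,-0.6],
    [0.0686,-0.7157,0.15,0,0,0.107,-0.6],
    [0.0686,-0.7157,0.15,0,0,0.107,-0.6],
  ],
)

```text
time_s: 13.35
ee_pos: [528.4, -76.6, 277.2]
ee_rot: [-179.9, 35.0, 86.1]
force: [0.2, -0.4, -3.4]
gripper_width: 41.2
gripper_force: 25.0
```

```bash
python3 - <<'E'
from h import *
from workcell import env,eyes
s=env.state();print(s["time_s"],s["ee_pos"],s["ee_rot"],s["force"],s["gripper_width"],s["qpos"])
f=eyes.grab_frame("wrist");cv2.imwrite("pics/wr6.png",f["pixels"][:,:,::-1]);np.savez("wr6.npz",pos=s["ee_pos"],rot=s["ee_rot"],**f)
f2=wristcam(np.load("wr6.npz"));C=cloud(f2);q=C-O;P=np.stack([q@ex,q@ey,q@ez],-1)
# hook/hung weight points: inside bay, cabinet z 90..175, x>50
m=(P[...,0]>50)&(P[...,0]<170)&(abs(P[...,1]+112)<40)&(P[...,2]>40)&(P[...,2]<200)
print(m.sum());v,u=np.where(m)
if m.sum(): print(np.percentile(u,[5,95]),np.percentile(v,[5,95]))
H=cab(88,-114,129.5)-19*nn
go(H+[0,0,24]-45*ex+60*nn,RT);go(H+[0,0,24]-45*ex,RT)
for n in("side","top"):
    f=eyes.grab_frame(n);np.savez(n+"6.npz",**f)
    C=cloud(f);q=C-O;P=np.stack([q@ex,q@ey,q@ez],-1)
    m=(P[...,0]>50)&(P[...,0]<172)&(P[...,1]>-200)&(P[...,1]<-25)&(P[...,2]>90)&(P[...,2]<180)
    Q=P[m]; print(n,len(Q)); v,u=np.where(m)
    if len(Q): print(np.percentile(Q,[2,50,98],axis=0).round(0),u.min(),u.max(),v.min(),v.max())
cv2.imwrite("pics/s6.png",np.hstack([cv2.resize(dict(np.load("side6.npz"))["pixels"][70:220,170:340,::-1],(400,353)),cv2.resize(dict(np.load("top6.npz"))["pixels"][50:245,260:430,::-1],(308,353))]))
E
```

```text
13.35 [528.40132882 -76.58575839 277.17378137] [-179.89066128   35.02289047   86.05446476] [ 0.19155217 -0.42181007 -3.44028724] 41.15756543637767 [ 10.84011825  16.37349973  92.10149325 -33.94310572  83.17455995
  22.50715389]
140
[233.95 283.  ] [235. 240.]
target [ 523.7 -140.1  187.1] shift/500 [-0.0095 -0.1272 -0.1802] rot/60 [ 0.0004 -0.0015 -0.001 ] rows 1.7662323203629273 0.010321581218343626
target [ 521.3 -174.5  137.9] shift/500 [-0.0144 -0.1959 -0.2785] rot/60 [ 0.0004 -0.0015 -0.001 ] rows 2.726272319412103 0.010321581218343626
side 273
[[  58. -192.   92.]
 [ 156. -130.  141.]
 [ 172.  -93.  174.]] 275 321 113 138
top 242
[[  60. -128.   91.]
 [ 133. -111.  127.]
 [ 156.  -91.  171.]] 360 391 191 207
```

View pics/s6.png

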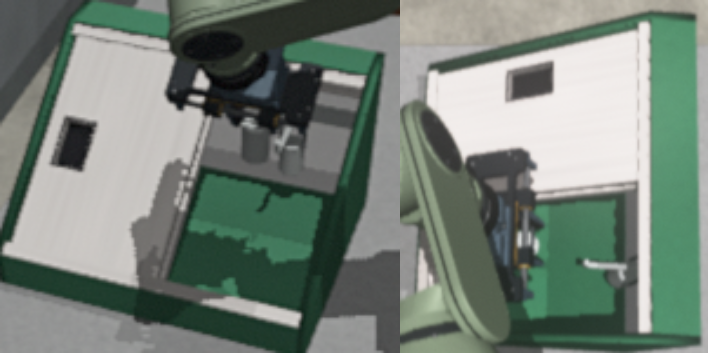

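The hook and the hung weight are visible in the top view at crop (600,265); the held weight hangs upright in the gripper.

```bash
python3 - <<'E'
from h import *
f=dict(np.load("top6.npz"));C=cloud(f);q=C-O;P=np.stack([q@ex,q@ey,q@ez],-1)
m=(P[...,0]>50)&(P[...,0]<172)&(P[...,1]>-200)&(P[...,1]<-25)&(P[...,2]>90)&(P[...,2]<180)
for a,b in((50,70),(70,85),(85,100),(100,115),(115,130),(130,160)):
    Q=P[m&(P[...,0]>a)&(P[...,0]<b)&(P[...,2]>145)]
    if len(Q):print(a,len(Q),Q.mean(0).round(1),np.percentile(Q[:,1],[10,90]).round(1),np.percentile(Q[:,2],[10,90]).round(1),Q[:,0].min())
E
```

```text
50 15 [  62.1 -110.2  166.3] [-112.7 -107.5] [158.1 173.3] 57.88407368058756
70 22 [  78.  -109.4  155. ] [-113.2 -105. ] [152.7 158.1] 71.84634903807452
85 16 [  92.4 -110.1  156.1] [-112.7 -107.2] [153.9 157.5] 85.79542785170109
100 16 [ 108.1 -109.2  156. ] [-111.9 -106. ] [153.4 158.6] 101.24131853679665
115 21 [ 121.5 -109.5  156. ] [-112.9 -105.7] [154.2 159.2] 115.05136445929861
130 21 [ 138.1 -109.   153.9] [-112.7  -95. ] [148.5 157.8] 130.4703473686214
```

```bash
python3 - <<'E'
from h import *
H=cab(88,-113,129.5)-19*nn
go(H+[0,0,25]-60*ex+80*nn,RT);go(H+[0,0,25]-60*ex,RT);go(H+[0,0,25],RT);go(H,RT)
E
```

```text
target [ 526.6 -113.8  204.5] shift/500 [-0.0038 -0.0746 -0.1454] rot/60 [ 0.0006 -0.0015 -0.0012] rows 1.3077419416012779 0.011438613714010355
target [ 523.3 -159.6  138.9] shift/500 [-0.0103 -0.1661 -0.2765] rot/60 [ 0.0006 -0.0015 -0.0012] rows 2.5817461909317716 0.011438613714010355
target [ 519.1 -219.4  138.9] shift/500 [-0.0188 -0.2858 -0.2765] rot/60 [ 0.0006 -0.0015 -0.0012] rows 3.184837704979376 0.011438613714010355
target [ 519.1 -219.4  113.9] shift/500 [-0.0188 -0.2858 -0.3265] rot/60 [ 0.0006 -0.0015 -0.0012] rows 3.4745885257019204 0.011438613714010355
```

Request:
send_rows(
  motion=[
    [-0.001,-0.02,-0.03,0,0,0,-0.6],
    [-0.002,-0.05,-0.09,0,0,0,-0.6],
    [-0.004,-0.0746,-0.1454,0,0,0,-0.6],
    [-0.006,-0.105,-0.19,0,0,0,-0.6],
    [-0.008,-0.138,-0.235,0,0,0,-0.6],
    [-0.0095,-0.157,-0.264,0,0,0,-0.6],
    [-0.0103,-0.1661,-0.2765,0,0,0,-0.6],
    [-0.0103,-0.1661,-0.2765,0,0,0,-0.6],
    [-0.0103,-0.1661,-0.2765,0,0,0,-0.6],
  ],
)

```text
time_s: 14.62
ee_pos: [523.9, -160.0, 139.9]
ee_rot: [180.0, 35.0, 86.0]
force: [0.4, 0.3, -3.1]
gripper_width: 41.2
gripper_force: 25.0
```

```bash
python3 - <<'E'
from h import *
from workcell import env
s=env.state();q=s["ee_pos"]-O;print(s["time_s"],s["ee_pos"],s["ee_rot"],s["force"],s["gripper_width"],q@ex,q@ey)
H=cab(88,-113,129.5)-19*nn
go(H+[0,0,25],RT);go(H,RT)
E
```

```text
14.625 [ 523.91416176 -159.96436214  139.85176741] [179.96295143  35.04426144  85.96978733] [ 0.41495881  0.30859097 -3.08489089] 41.18704785740023 39.2624204278898 -112.39635781014874
target [ 519.1 -219.4  138.9] shift/500 [-0.0096 -0.1189 -0.0018] rot/60 [ 0.0008  0.0005 -0.0007] rows 0.9543372370616501 0.006343081047411313
target [ 519.1 -219.4  113.9] shift/500 [-0.0096 -0.1189 -0.0518] rot/60 [ 0.0008  0.0005 -0.0007] rows 1.0404285774814577 0.006343081047411313
```

No contact. Move in over the bar.

Request:
send_rows(
  motion=[
    [-0.002,-0.02,-0.001,0,0,0,-0.6],
    [-0.004,-0.05,-0.001,0,0,0,-0.6],
    [-0.006,-0.08,-0.001,0,0,0,-0.6],
    [-0.008,-0.105,-0.001,0,0,0,-0.6],
    [-0.0096,-0.119,-0.001,0,0,0,-0.6],
    [-0.0096,-0.119,-0.001,0,0,0,-0.6],
    [-0.0096,-0.119,-0.001,0,0,0,-0.6],
  ],
)

```text
time_s: 15.5
ee_pos: [518.4, -219.6, 138.5]
ee_rot: [-179.9, 35.0, 86.0]
force: [-0.3, -0.2, -3.6]
gripper_width: 41.2
gripper_force: 25.0
```

```bash
python3 - <<'E'
from h import *
from workcell import env,eyes
s=env.state();q=s["ee_pos"]-O;print(s["time_s"],s["ee_pos"],s["force"],s["gripper_width"],q@ex,q@ey)
f=eyes.grab_frame("side");C=cloud(f)
cv2.imwrite("pics/s7.png",cv2.resize(f["pixels"][70:220,170:340,::-1],(680,600),interpolation=cv2.INTER_CUBIC))
E
```

```text
15.5 [ 518.42588542 -219.62421626  138.48740879] [-0.25268382 -0.16936366 -3.64196951] 41.231709630456585 99.1609121627115 -113.65733312437486
```

View pics/s7.png

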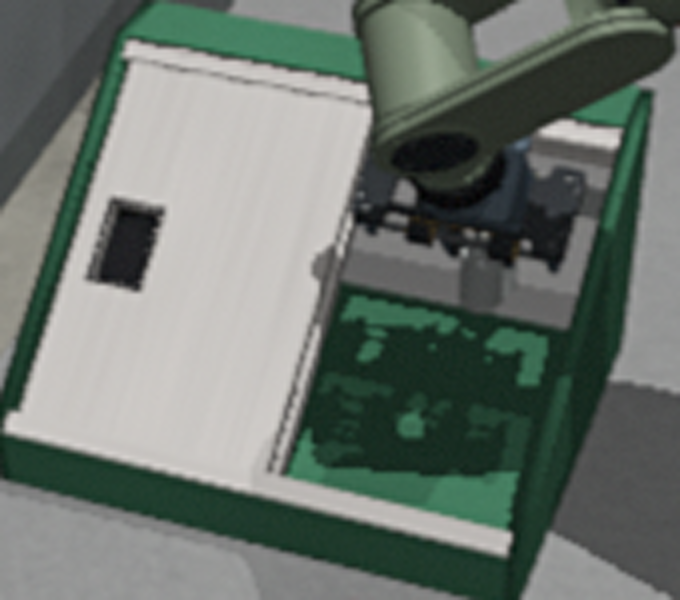

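The gripper is in the bay with the weight at crop (480,280), not touching anything. Lower slowly.

Request:
send_rows(
  motion=[
    [0,0,-0.012,0,0,0,-0.6],
    [0,0,-0.024,0,0,0,-0.6],
    [0,0,-0.034,0,0,0,-0.6],
    [0,0,-0.042,0,0,0,-0.6],
    [0,0,-0.042,0,0,0,-0.6],
  ],
)

```text
time_s: 16.18
ee_pos: [518.2, -219.8, 117.1]
ee_rot: [-179.8, 35.1, 86.0]
force: [-0.2, -0.1, -3.9]
gripper_width: 40.8
gripper_force: 25.0
```

Request:
send_rows(
  motion=[
    [0,0,-0.004,0,0,0,-0.6],
    [0,0,-0.006,0,0,0,-0.6],
    [0,0,-0.006,0,0,0,-0.6],
  ],
)

```text
time_s: 16.55
ee_pos: [518.4, -219.8, 114.6]
ee_rot: [-179.9, 35.1, 86.0]
force: [0.7, -0.3, -3.1]
gripper_width: 40.9
gripper_force: 25.0
```

Request:
send_rows(
  motion=[
    [0,0,-0.002,0,0,0,-0.6],
    [0,0,-0.003,0,0,0,-0.6],
    [0,0,-0.003,0,0,0,-0.6],
  ],
)

```text
time_s: 16.92
ee_pos: [518.7, -220.1, 113.7]
ee_rot: [-180.0, 35.1, 86.0]
force: [-0.3, 1.0, 1.6]
gripper_width: 41.4
gripper_force: 25.0
```

Request:
send_rows(
  motion=[
    [0,0,-0.002,0,0,0,-0.6],
    [0,0,-0.003,0,0,0,-0.6],
    [0,0,-0.003,0,0,0,-0.6],
  ],
)

```text
time_s: 17.3
ee_pos: [519.1, -220.4, 113.3]
ee_rot: [180.0, 35.2, 86.0]
force: [-0.9, 1.6, 7.7]
gripper_width: 41.3
gripper_force: 25.0
```

Request:
send_rows(
  motion=[
    [0,0,0.002,0,0,0,-0.6],
    [0,0,0.003,0,0,0,-0.05],
    [0,0,0.003,0,0,0,0.0],
    [0,0,0.003,0,0,0,0.15],
    [0,0,0.003,0,0,0,0.35],
    [0,0,0.003,0,0,0,0.35],
    [0,0,0.003,0,0,0,0.35],
  ],
)

```text
time_s: 18.18
ee_pos: [518.4, -219.8, 113.0]
ee_rot: [-179.9, 35.1, 86.0]
force: [-0.1, 0.1, 0.3]
gripper_width: 61.3
gripper_force: 0.0
```

```bash
python3 - <<'E'
from h import *
from workcell import env,eyes
s=env.state();q=s["ee_pos"]-O;print(s["time_s"],s["ee_pos"],s["force"],s["gripper_width"],q@ex,q@ey)
f=eyes.grab_frame("wrist");np.savez("wr7.npz",pos=s["ee_pos"],rot=s["ee_rot"],**f)
cv2.imwrite("pics/wr7.png",f["pixels"][:,:,::-1])
C=cloud(wristcam(np.load("wr7.npz")));q=C-O;P=np.stack([q@ex,q@ey,q@ez],-1)
Q=P[150:236,235:285].reshape(-1,3);Q=Q[(Q[:,2]>40)&(Q[:,2]<130)]
print(len(Q),np.percentile(Q,[3,50,97],axis=0).round(1))
print((nn*40/500).round(4),(nn*180/500).round(4))
E
```

```text
18.175 [ 518.35355049 -219.80611162  113.02614767] [-0.07645978  0.13517956  0.27728922] 61.313191657582585 99.34746209168252 -113.71664070363374
4045 [[  71.1 -126.7   65.6]
 [  74.6 -112.   102.3]
 [  98.5  -97.8  113.9]]
[0.0032 0.0458 0.0655] [0.0146 0.206  0.2949]
```

Released; the cylinder top is at z ≈ 113 in the cabinet frame, so it hangs on the bar. Withdraw along the tool axis.

Request:
send_rows(
  motion=[
    [0.001,0.012,0.017,0,0,0,0.35],
    [0.003,0.04,0.057,0,0,0,0.35],
    [0.0063,0.09,0.128,0,0,0,0.35],
    [0.01,0.14,0.2,0,0,0,0.35],
    [0.015,0.206,0.295,0,0,0,0.35],
    [0.015,0.35,0.4,0,0,0,0.35],
    [0.015,0.45,0.45,0,0,0,0.35],
    [0.015,0.55,0.45,0,0,0,0.35],
    [0.015,0.65,0.45,0,0,0,0.35],
    [0.015,0.65,0.45,0,0,0,0.35],
    [0.015,0.65,0.45,0,0,0,0.35],
    [0.015,0.65,0.45,0,0,0,0.35],
    [0.015,0.65,0.45,0,0,0,0.35],
    [0.015,0.65,0.45,0,0,0,0.35],
    [0.015,0.65,0.45,0,0,0,0.35],
    [0.015,0.65,0.45,0,0,0,0.35],
  ],
)

```text
time_s: 20.23
ee_pos: [525.9, 105.0, 338.1]
ee_rot: [-179.9, 35.1, 86.0]
force: [0.6, -0.7, 0.7]
gripper_width: 62.0
gripper_force: 0.0
```

```bash
python3 - <<'E'
from h import *
from workcell import env,eyes
s=env.state();print(s["time_s"],s["ee_pos"],s["force"])
for n in("side","top"):
    f=eyes.grab_frame(n);q=cloud(f)-O;P=np.stack([q@ex,q@ey,q@ez],-1)
    m=(P[...,0]>50)&(P[...,0]<172)&(P[...,1]>-150)&(P[...,1]<-75)&(P[...,2]>40)&(P[...,2]<180)
    for lo,hi in((40,106),(108,118),(158,168)):
        Q=P[m&(P[...,2]>lo)&(P[...,2]<hi)]
        if len(Q):print(n,lo,len(Q),np.percentile(Q,[3,50,97],axis=0).round(0).tolist())
    if n=="side": a=cv2.resize(f["pixels"][90:190,240:345,::-1],(400,381),interpolation=cv2.INTER_CUBIC)
    else: b=cv2.resize(f["pixels"][140:245,300:430,::-1],(400,323),interpolation=cv2.INTER_CUBIC)
im=np.zeros((381,800,3),np.uint8);im[:,:400]=a;im[:323,400:]=b
cv2.imwrite("pics/end.png",im)
E
```

```text
20.225 [525.87057166 105.04916955 338.07803788] [ 0.55015636 -0.67159217  0.68102808]
side 40 124 [[71.0, -142.0, 61.0], [83.0, -125.0, 83.0], [171.0, -104.0, 105.0]]
side 108 67 [[71.0, -134.0, 109.0], [124.0, -121.0, 113.0], [167.0, -109.0, 117.0]]
side 158 37 [[146.0, -150.0, 158.0], [170.0, -117.0, 163.0], [172.0, -78.0, 168.0]]
top 40 124 [[73.0, -127.0, 63.0], [127.0, -117.0, 82.0], [146.0, -97.0, 105.0]]
top 108 169 [[76.0, -125.0, 109.0], [127.0, -113.0, 113.0], [157.0, -92.0, 117.0]]
top 158 28 [[60.0, -119.0, 158.0], [91.0, -110.0, 160.0], [133.0, -97.0, 168.0]]
```

View pics/end.png

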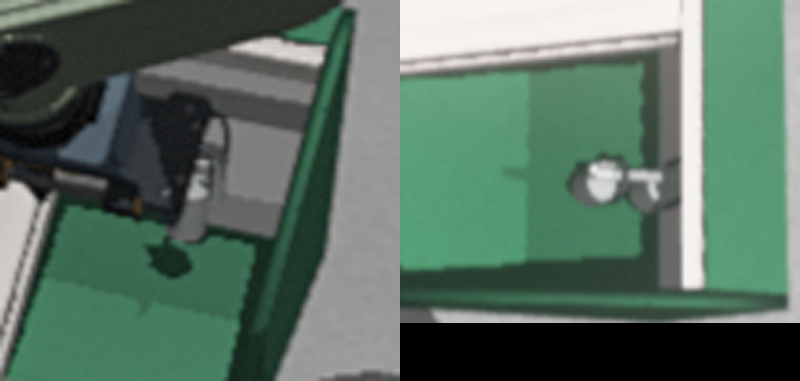

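The end view shows both weights hanging, the new one in front at top-crop (598,180) and the first behind it at (650,190), with the door open. I'll let them settle, then hand in.

Request:
send_rows(
  motion=[
    [0,0,0,0,0,0,0.35],
    [0,0,0,0,0,0,0.35],
    [0,0,0,0,0,0,0.35],
    [0,0,0,0,0,0,0.35],
    [0,0,0,0,0,0,0.35],
    [0,0,0,0,0,0,0.35],
    [0,0,0,0,0,0,0.35],
    [0,0,0,0,0,0,0.35],
    [0,0,0,0,0,0,0.35],
    [0,0,0,0,0,0,0.35],
    [0,0,0,0,0,0,0.35],
    [0,0,0,0,0,0,0.35],
    [0,0,0,0,0,0,0.35],
    [0,0,0,0,0,0,0.35],
    [0,0,0,0,0,0,0.35],
    [0,0,0,0,0,0,0.35],
    [0,0,0,0,0,0,0.35],
    [0,0,0,0,0,0,0.35],
    [0,0,0,0,0,0,0.35],
    [0,0,0,0,0,0,0.35],
  ],
)

```text
time_s: 22.82
ee_pos: [525.9, 105.2, 338.1]
ee_rot: [-179.9, 35.1, 86.0]
force: [0.1, -0.5, 0.0]
gripper_width: 61.6
gripper_force: 0.0
```

```bash
python3 - <<'E'
from h import *
from workcell import env,eyes
P=[]
for i in range(2):
    for k in range(4): f=eyes.grab_frame("top")
    q=cloud(f)-O;p=np.stack([q@ex,q@ey,q@ez],-1)
    m=(p[...,0]>50)&(p[...,0]<112)&(abs(p[...,1]+112)<30)&(p[...,2]>105)&(p[...,2]<120);P.append(p[m].mean(0));print(m.sum(),P[-1])
if np.linalg.norm(P[1]-P[0])<3: print(env.job_done())
E
```

```text
87 [  88.27339776 -111.68253323  113.29027324]
91 [  88.2424828  -111.65819345  112.65089883]
the job is handed in; nothing more can be done
None
```

The job is handed in, with no verdict returned: by the cameras, the rear-track door is at its stop, the front-track door is shut, and the steel weight hangs still on the near bay's hook (cabinet x about 88 mm) in front of the first; I did not re-measure the bystanders.

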